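# Tighten the loose air coupling and nip up its lock nut

### The arm

A 6-joint arm with a two-finger parallel gripper is mounted at the origin on a cart in front of the work surface, level with it; the furniture and walls round the work are solid. World frame = base frame: x ahead of the robot, y to its left, z up, the work surface at z = 0. Lengths are in m, angles in rad, forces in N, time in s.
With the tool pointing down it reaches from about 0.35 to 0.775 m from the base axis. Payload 7.3 kg.
Tool frame: the origin (TCP) lies between the finger pads; the fingertips stand 8 mm ahead of it and the grasp point (between the pads) lies 11 mm behind it (robot.nose_length is the distance from the TCP to the fingertips, in m); z points along the fingers, y is the line along which they close (so a half turn about z gives the same grasp; the last joint's range is limited). The gripper opens to 92 mm and grips with 3 to 60 N. Pads are 19 mm wide; open, the fingers measure 130 mm over their backs; the gripper's body (75 mm by 190 mm) begins 47 mm behind the grasp point.
Start: joints at [-1.269, 0.342, 1.524, -0, 1.275, -0.146], TCP at [0.227, -0.473, 0.235] pointing down, gripper open.
Joint ranges: [-2.53, 2.53], [-0.77, 2.02], [0.04, 2.7], [-1, 4.14], [0.28, 2.66], [-3.11, 3.11]. Speed limits (rad/s): [2.57, 2.57, 3.14, 3.14, 3.14, 3.14].

### API

Orientations are given as [roll, pitch, yaw] about the fixed x, y, z axes, in that order (R = Rz(yaw) Ry(pitch) Rx(roll)).
In Python, from cell import robot gives the robot as it stands. The module is installed in compiled form; this text tells all that it offers.
- The arm moves only by the shell command python3 -m jog 'ROWS' [FORCE]. ROWS is JSON, a list that holds one entry, the list of rows, each a list of 5 numbers: the gripper's target within -1 to 1 (fully open at 1, half-way at 0, shut at -1), then the shift along the tool's x, y, z in m, then the turn about the tool's z in rad. A call has 1 to 5 rows; each row is the pose to reach, as a shift and turn from the pose commanded when the call began, along the tool's axes at that moment; what a row does not reach only later rows make up. A row lasts 1/12 s, in which the tool goes at most 41.7 mm and 7.16 degrees, less where a joint would pass 70% of its speed; a pose out of reach is approached as far as the arm can. A call with a gripper value outside its range is refused whole. The fingers move at their own pace and stop on an object; FORCE is the grip in N (left out, the last holds). Time passes only in rows, so rows that repeat a pose let the fingers close. It gives the time, the measured TCP pose, the force, the opening and the grip force at its end, in the units of the state.
- robot.observe(): the state, without advancing time (a new reading comes with each control period).
- robot.read_camera(name): name is "side" or "top" or "wrist"; returns the picture (420x560x3 uint8, red, green, blue); there is no depth.
- robot.camera_model(name): a dict with "camera_matrix" (3x3 intrinsics, pixels), "position" and "attitude" of the camera in the world; the wrist camera has in their place "mount" (4x4, takes a point from camera to tool coordinates, whose origin is the TCP and whose axes are the flange's). Camera axes: x right, y down, z forward; pixel columns grow to the right and rows downward; lengths in m; the calibration is good to about 2 mm. A picture is of the moment at which its call begins: read the wrist's pose just before it. camera_model takes no time and is no camera call.
- robot.hand_in(): hands the job in; it is judged then, once.
The state is a dict: "time": time; "qpos": joint angles; "qvel": joint speeds; "joint_efforts": joint torques, N m; "tool_pos": TCP position; "tool_rot": TCP orientation; "contact_force": force on the tool from outside, world axes, zero at the start; "torque": the same for the moment, N m; "opening": finger opening in m; "grip_force": force on a finger pad.
Only numpy, scipy, OpenCV 4.12 (cv2) and the standard library are available. Lean on these libraries where they do the work, as an engineer would, in place of code of your own. Each camera call takes 0.05 s, during which the arm holds its last target. There are 200 camera calls.

### The job

One of the three air outlets bolted to the bench has worked loose: the one with the red-sleeved spanner on its lock nut. By hand, turn its round coupling nut clockwise (seen from above) fully home, so that the white stripe on the nut lines up with the white line on the plug in its middle; then swing the spanner clockwise fully home against the yellow stop pin on the flange to tighten the lock nut. Leave the other two couplings tight as they are, and let go at the end.

Things in the scene. Friction and masses are not known exactly. Their poses are not given: they have to be found in the camera images.
- loose_grip (a point): Centre of the loose coupling nut, on its upright turning axis, 72 mm above the bench: a dark knurled round collar, 42 mm across, 58 to 86 mm above the bench, gripped across its diameter from above. A fixed black plug, 25 mm wide, stands in it up to 96 mm. Below: lock nut, spanner, 70 mm square flange. Two like outlets without spanner stand beside it, at least 105 mm between axes, order varies.
- loose_nut (a joint): Turn of the loose coupling nut in rad: grows clockwise seen from above, stiff (0.15 N m, stays where it is left), hard stop at 1.4 = fully home, where its white stripe continues the white line on the plug; starts 0.6 to 1.0 rad short of that.
- spanner_sleeve (a point): Middle of the spanner's red sleeve (75 mm long, 16 wide, 14 high, level), 50 mm above the bench, free below, 145 mm from the coupling's axis, about which it swings; the sleeve points away from that axis, towards the robot side. Within 62 mm of the axis the spanner is lower, at most 46 mm above the bench, under the nut. It cannot come off the lock nut.
- spanner (a joint): Swing of the spanner with its lock nut in rad: grows clockwise seen from above, stiff (0.25 N m, stays where it is left), hard stop at 0.8 = lock nut tight, its shank against the yellow pin (8 mm wide, 46 mm high) on the flange; starts 0.5 to 0.75 rad short of that. It turns independently of the coupling nut.
- tight_a_nut (a joint): Turn of one of the other two coupling nuts (dark collar like the loose one, no spanner), same measure: 1.4 = fully home, as it stands at the start; it turns loose if it is twisted.
- tight_b_nut (a joint): Turn of the other of these two coupling nuts, same measure.
Mind the look-alikes: they are no part of the job. Leave any orange look-alike of the part that bears tight_a_nut alone.

How it is judged:
By the outcome, as a careful person would: the job done as asked, in the order asked, and still so for the second after the job is handed in, with the robot touching nothing.
It also fails if it takes over 51 s, if anything falls off the work surface, if the arm or the gripper's body presses on something with over 40 N, if the wrist force passes 120 N, or if a joint passes its speed limit or range.

## Working session

There is one attempt and no reset: what is moved stays moved. The work goes in short steps, Python scripts to look and compute and a shell command to move; the robot and the scene stay as the last step left them, time stands still between calls to the robot, and variables do not carry over. Pictures are saved under pics/ and viewed, at most 12 in all, crops included, and the job is handed in when it is done.

```bash
mkdir -p pics
python3 - <<'E'
from cell import robot
import cv2,numpy as np
ims=[robot.read_camera(n)[:,:,::-1] for n in("top","side")]
for n,i in zip(("top","side"),ims): cv2.imwrite(f"pics/{n}0.png",i); print(robot.camera_model(n))
print(robot.camera_model("wrist"))
print(robot.observe())
E
```

```text
{'camera_matrix': array([[404.54175813,   0.        , 273.73007112],
       [  0.        , 404.54175813, 209.06513321],
       [  0.        ,   0.        ,   1.        ]]), 'position': array([ 0.43248665, -0.20265684,  0.9034612 ]), 'attitude': array([-3.01219805,  0.00905281, -1.56092927])}
{'camera_matrix': array([[400.89505931,   0.        , 277.17926965],
       [  0.        , 400.89505931, 207.7240291 ],
       [  0.        ,   0.        ,   1.        ]]), 'position': array([ 0.51776468, -0.90239658,  0.54558277]), 'attitude': array([-2.16434843,  0.01912535, -0.03437828])}
{'camera_matrix': array([[321.02805587,   0.        , 275.80744468],
       [  0.        , 321.02805587, 214.21075543],
       [  0.        ,   0.        ,   1.        ]]), 'mount': array([[ 3.09359311e-04, -9.68675659e-01, -2.48329160e-01,
         6.69317526e-02],
       [ 9.99999878e-01,  2.03825754e-04,  4.50684993e-04,
        -6.31155432e-04],
       [-3.85951704e-04, -2.48329269e-01,  9.68675604e-01,
        -1.49664228e-01],
       [ 0.00000000e+00,  0.00000000e+00,  0.00000000e+00,
         1.00000000e+00]])}
{'time': 0.1, 'qpos': array([-1.26899445e+00,  3.42643548e-01,  1.52488122e+00, -1.26407632e-05,
        1.27539046e+00, -1.46026276e-01]), 'qvel': array([ 0.00129219, -0.00131589, -0.00232749,  0.0011542 , -0.00060812,
       -0.00113337]), 'joint_efforts': array([ 1.71188476e-03, -4.32005847e+01, -2.44694531e+01,  7.19891069e-02,
        5.26613113e-02, -4.84781026e-05]), 'tool_pos': array([ 0.22723422, -0.47290744,  0.23413344]), 'tool_rot': array([-3.14028240e+00, -1.80484668e-04,  4.47831718e-01]), 'contact_force': array([ 0.65988456,  0.35560073, -0.56596193]), 'torque': array([ 0.00613457, -0.02936766, -0.03154138]), 'grip_force': 0.0, 'opening': 0.09156479415835451}
```

View pics/top0.png

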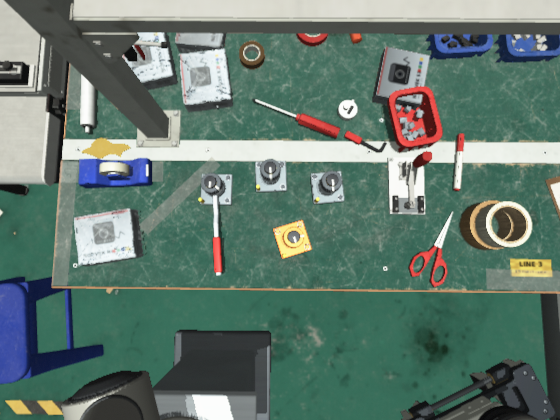

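View pics/side0.png

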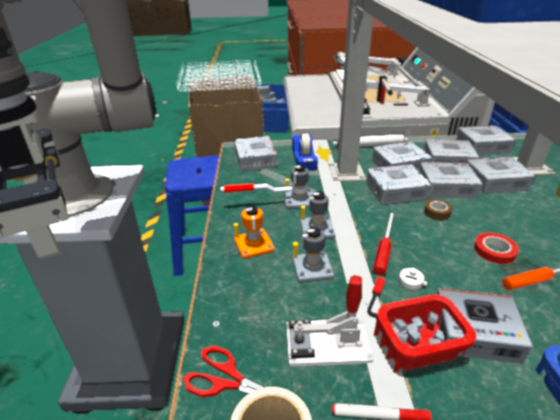

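Top: candidates are coupling A (212,185) with the red-sleeved spanner, whose sleeve is at (218,256), couplings (270,172) and (329,183) without spanner, and an orange look-alike at (292,237). The one with the spanner fits; a crop will confirm it.

```bash
cat > h.py <<'E'
import numpy as np,cv2
from cell import robot
from scipy.spatial.transform import Rotation as R
def ray(n,uv,z,pose=None):
    m=robot.camera_model(n);K=m['camera_matrix']
    if n=='wrist':
        o=pose or robot.observe();Rt=R.from_euler('xyz',o['tool_rot']).as_matrix()
        M=m['mount'];A=Rt@M[:3,:3];p=o['tool_pos']+Rt@M[:3,3]
    else: A=R.from_euler('xyz',m['attitude']).as_matrix();p=m['position']
    d=A@np.linalg.solve(K,[*uv,1]); return p+d*(z-p[2])/d[2]
E
python3 - <<'E'
from h import *
for uv,z in [((212,185),.09),((218,256),.055),((270,172),.09),((329,183),.09),((292,237),.09),((218,240),.055),((219,273),.055),((178,144),0),((138,144),0)]: print(uv,ray('top',uv,z).round(3))
for uv,z in [((301,172),.096),((318,197),.096),((315,233),.096),((240,188),.055)]: print('s',uv,ray('side',uv,z).round(3))
i=cv2.imread('pics/top0.png')[150:285,130:310]
cv2.imwrite('pics/c0.png',cv2.resize(i,None,fx=4.4,fy=4.4,interpolation=2))
E
```

```text
(212, 185) [ 0.587 -0.067  0.09 ]
(218, 256) [ 0.443 -0.079  0.055]
(270, 172) [ 0.615 -0.186  0.09 ]
(329, 183) [ 0.593 -0.307  0.09 ]
(292, 237) [ 0.482 -0.232  0.09 ]
(218, 240) [ 0.476 -0.078  0.055]
(219, 273) [ 0.408 -0.082  0.055]
(178, 144) [0.699 0.029 0.   ]
(138, 144) [0.699 0.121 0.   ]
s (301, 172) [ 0.592 -0.092  0.096]
s (318, 197) [ 0.618 -0.201  0.096]
s (315, 233) [ 0.598 -0.323  0.096]
s (240, 188) [ 0.448 -0.086  0.055]
```

View pics/c0.png

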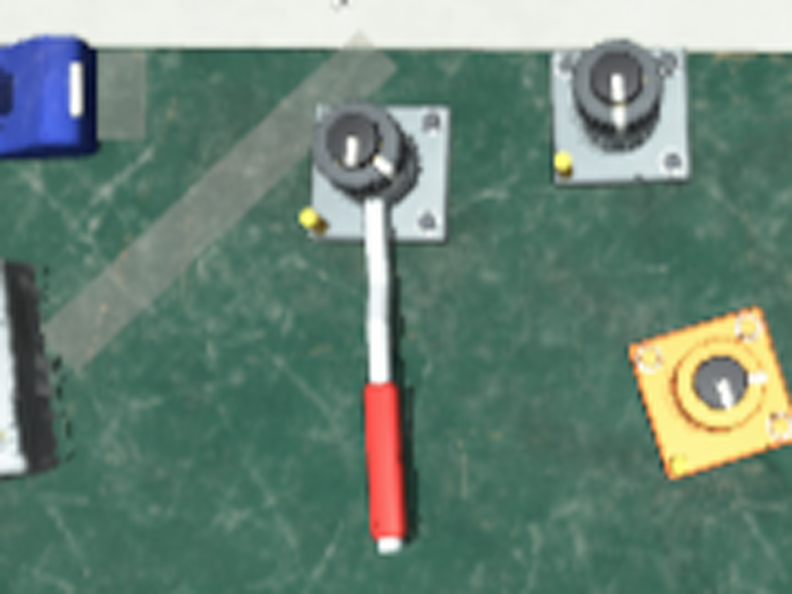

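The crop confirms it: the coupling at crop (361,150) has the red-sleeved spanner. Its stripe is at about 4 o'clock and its plug line at 6 o'clock, and the yellow pin stands clockwise of the spanner. I'll move over it.

```bash
python3 -m jog '[[[1,0.04,-0.016,0,0],[1,0.078,-0.032,0,0],[1,0.116,-0.047,0,0],[1,0.154,-0.062,0,0],[1,0.19,-0.077,0,0]]]'
python3 -m jog '[[[1,0.038,-0.015,0,0],[1,0.076,-0.031,0,0],[1,0.114,-0.046,0,0],[1,0.152,-0.061,0,0],[1,0.19,-0.077,0,0]]]'
python3 -m jog '[[[1,0.038,-0.015,0,0],[1,0.076,-0.031,0,0],[1,0.114,-0.046,0,0],[1,0.12,-0.048,0,0],[1,0.12,-0.048,0,0]]]'
python3 - <<'E'
from h import *
o=robot.observe();print(o['tool_pos'],o['tool_rot'],o['qpos'],o['time'])
cv2.imwrite('pics/w1.png',robot.read_camera('wrist')[:,:,::-1])
E
```

```text
time: 0.52
tool_pos: [0.3662, -0.3197, 0.2345]
tool_rot: [-3.141, -0.0, 0.447]
contact_force: [0.8, -1.5, -0.4]
opening: 0.0919
grip_force: 0.0
time: 0.93
tool_pos: [0.5041, -0.1681, 0.2345]
tool_rot: [-3.141, 0.0, 0.448]
contact_force: [0.4, -0.8, 0.2]
opening: 0.0919
grip_force: 0.0
time: 1.35
tool_pos: [0.5915, -0.0724, 0.2336]
tool_rot: [-3.141, 0.001, 0.452]
contact_force: [-0.2, 0.2, 0.2]
opening: 0.0919
grip_force: 0.0
[ 0.59146948 -0.07236262  0.23363285] [-3.14062086e+00  9.03353559e-04  4.51800897e-01] [-2.50389655e-01  4.74923240e-01  1.31905270e+00  1.62407448e-04
  1.34893404e+00  8.68570372e-01] 1.35
```

View pics/w1.png

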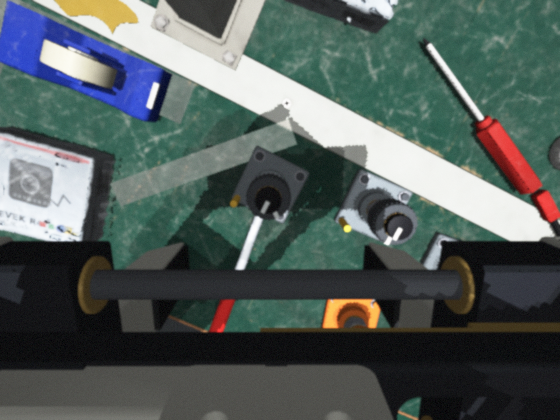

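Wrist: plug top at about (268,195), nut collar centre about (267,196), stripe at about (280,214).

Run:
```python
from h import *
print(ray('wrist',(268,195),.096),ray('wrist',(267,196),.086),ray('wrist',(223,318),.055),ray('wrist',(255,222),.044), ray('wrist',(350,222),.046))
print(ray('top',(210.2,181.8),.096),ray('top',(212.2,184.5),.086))
i=cv2.imread('pics/w1.png')[130:260,200:370]
cv2.imwrite('pics/c1.png',cv2.resize(i,None,fx=4.6,fy=4.6,interpolation=2))
```

```text
[ 0.5971004  -0.06219045  0.096     ] [ 0.59395795 -0.06237843  0.086     ] [ 0.43667884 -0.08003403  0.055     ] [ 0.55393728 -0.06554835  0.044     ] [ 0.59967854 -0.15882541  0.046     ]
[ 0.59227168 -0.06456036  0.096     ] [ 0.58863485 -0.06714039  0.086     ]
```

View pics/c1.png

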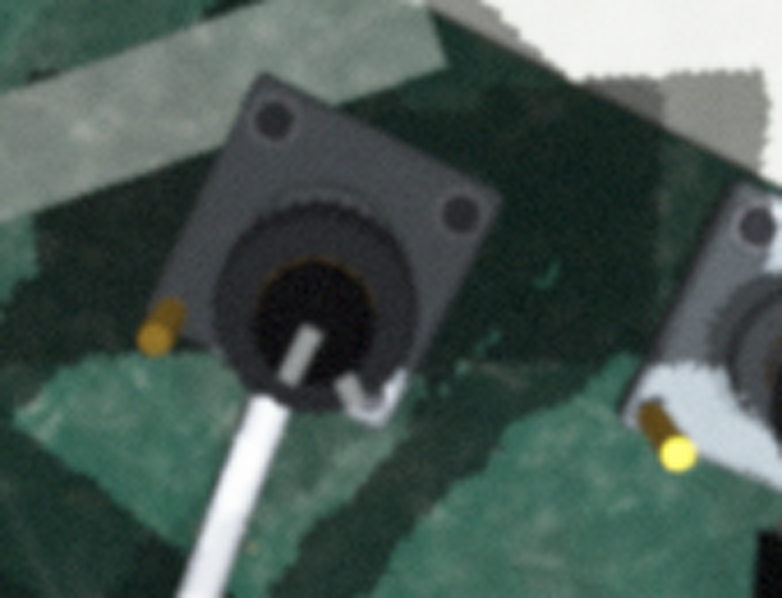

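Run:
```python
from h import *
print(ray('wrist',(268.5,199.6),.096),ray('wrist',(268.5,196.5),.086))
a=ray('wrist',(268.5,196.5),.086);s=ray('wrist',(200+352/4.6,130+392/4.6),.086);p=ray('wrist',(268.5,199.6),.096);l=ray('wrist',(200+297/4.6,130+380/4.6),.096)
f=lambda v:np.arctan2(v[1],v[0]); print(f(s-a),f(l-p))
g=(p+a)/2*.6+.4*(np.array([.590,-.066,0]));print(g)
o=robot.observe();print(R.from_euler('xyz',o['tool_rot']).inv().apply(np.array([g[0],g[1],.064])-o['tool_pos']))
```

```text
[ 0.59343932 -0.0644393   0.096     ] [ 0.59414031 -0.06385818  0.086     ]
-2.2976655766073653 -2.9845080870497265
[ 0.59227389 -0.06488924  0.0546    ]
[ 0.00582405 -0.00725898  0.16980782]
```

```bash
python3 -m jog '[[[1,0.005,-0.007,0.04,0],[1,0.005,-0.007,0.08,0],[1,0.005,-0.007,0.11,0],[1,0.005,-0.007,0.13,0],[1,0.005,-0.007,0.13,0]]]'
python3 - <<'E'
from h import *
o=robot.observe();print(o['tool_pos'],o['tool_rot'])
cv2.imwrite('pics/w2.png',robot.read_camera('wrist')[:,:,::-1])
E
```

```text
time: 1.82
tool_pos: [0.5881, -0.0673, 0.1002]
tool_rot: [-3.136, 0.008, 0.446]
contact_force: [-1.1, -0.5, -0.2]
opening: 0.0918
grip_force: 0.0
[ 0.58807027 -0.06726742  0.10015088] [-3.13592282  0.00775809  0.44575126]
```

View pics/w2.png

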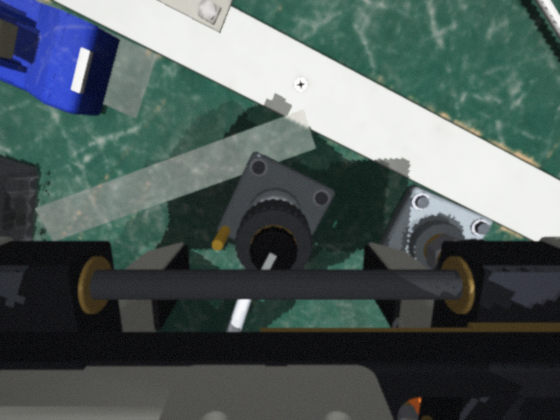

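Wrist: collar spans u = 239 to 311, so it is centred between the fingers. The plug top is at about (274,247).

```bash
python3 - <<'E'
from h import *
o=robot.observe();print(o['tool_pos'],o['tool_rot'])
for p in (ray('wrist',(274,247),.096),ray('wrist',(275,237),.086)): print(p,R.from_euler('xyz',o['tool_rot']).inv().apply(p-o['tool_pos']))
E
python3 -m jog '[[[1,0,0,0.015,0],[1,0,0,0.03,0],[1,0,0,0.04,0],[1,0,0,0.04,0],[1,0,0,0.04,0]]]'
```

```text
[ 0.58980814 -0.06748437  0.10295933] [-3.13861062  0.00433028  0.44583491]
[ 0.59750827 -0.06213223  0.096     ] [ 0.0092854  -0.00148795  0.00692365]
[ 0.59957136 -0.06166437  0.086     ] [ 0.01139185 -0.00099066  0.01691319]
time: 2.28
tool_pos: [0.5923, -0.0668, 0.0658]
tool_rot: [3.141, -0.001, 0.447]
contact_force: [0.7, -0.2, 0.6]
opening: 0.0916
grip_force: 0.0
```

```bash
python3 -m jog '[[[0.3,0.003,0,0,0],[-0.5,0.003,0,0,0],[-1,0.003,0,0,0],[-1,0.003,0,0,0],[-1,0.003,0,0,0]]]' 30
python3 -m jog '[[[-1,0,0,0,0],[-1,0,0,0,0],[-1,0,0,0,0.08],[-1,0,0,0,0.16],[-1,0,0,0,0.16]]]'
python3 -c "
from cell import robot
o=robot.observe();print(o['torque'],o['contact_force'])"
```

```text
time: 2.7
tool_pos: [0.5949, -0.0649, 0.065]
tool_rot: [3.141, -0.0, 0.448]
contact_force: [-0.4, 0.2, -1.1]
opening: 0.0632
grip_force: 0.0
time: 3.12
tool_pos: [0.5928, -0.0634, 0.0645]
tool_rot: [-3.138, 0.004, 0.284]
contact_force: [-5.6, 5.4, 4.7]
opening: 0.0414
grip_force: 30.0
[ 0.96040144  1.00212904 -0.14517282] [-5.55838257  5.37154407  4.68467299]
```

```bash
python3 -m jog '[[[-1,0,0,0,0.08],[-1,0,0,0,0.16],[-1,0,0,0,0.24],[-1,0,0,0,0.32],[-1,0,0,0,0.32]]]'
python3 -c "
from cell import robot
o=robot.observe();print(o['torque'],o['contact_force'])"
python3 -m jog '[[[-1,0,0,0,0.05],[-1,0,0,0,0.1],[-1,0,0,0,0.15],[-1,0,0,0,0.15]]]'
python3 -c "
from cell import robot
o=robot.observe();print(o['torque'],o['contact_force'])"
```

```text
time: 3.53
tool_pos: [0.5928, -0.0634, 0.0645]
tool_rot: [-3.139, 0.005, -0.036]
contact_force: [-6.2, 5.8, 5.4]
opening: 0.0411
grip_force: 30.0
[ 1.12248914  0.98521822 -0.08760082] [-6.2050039   5.75897588  5.42501868]
time: 3.87
tool_pos: [0.5929, -0.0633, 0.0645]
tool_rot: [-3.14, 0.005, -0.185]
contact_force: [-6.0, 4.9, 5.3]
opening: 0.0411
grip_force: 30.0
[ 1.13546575  0.87696044 -0.16639322] [-6.03854976  4.85806453  5.33472804]
```

```bash
for k in 1; do python3 -m jog '[[[-1,0,0,0,0.03],[-1,0,0,0,0.06],[-1,0,0,0,0.06]]]'; python3 -c "
from cell import robot
o=robot.observe();print(o['torque'],o['contact_force'])"
python3 -m jog '[[[-1,0,0,0,0.03],[-1,0,0,0,0.06],[-1,0,0,0,0.06]]]'; python3 -c "
from cell import robot
o=robot.observe();print(o['torque'],o['contact_force'])"; done
```

```text
time: 4.12
tool_pos: [0.5929, -0.0633, 0.0645]
tool_rot: [-3.14, 0.005, -0.244]
contact_force: [-5.4, 4.9, 5.0]
opening: 0.0416
grip_force: 30.0
[ 1.23732514  0.92708103 -0.10528478] [-5.41775879  4.91579871  5.01794961]
time: 4.37
tool_pos: [0.5929, -0.0633, 0.0645]
tool_rot: [-3.14, 0.005, -0.304]
contact_force: [-6.0, 3.9, 4.6]
opening: 0.0413
grip_force: 30.0
[ 1.2821989   0.85888218 -0.07018519] [-6.02171013  3.8551699   4.59669143]
```

```bash
python3 -m jog '[[[-1,0,0,0,0.03],[-1,0,0,0,0.06],[-1,0,0,0,0.06]]]'; python3 -c "
from cell import robot
o=robot.observe();print(o['torque'],o['joint_efforts'][5])"
python3 -m jog '[[[-1,0,0,0,0.03],[-1,0,0,0,0.06],[-1,0,0,0,0.06]]]'; python3 -c "
from cell import robot
o=robot.observe();print(o['torque'],o['joint_efforts'][5])"
```

```text
time: 4.62
tool_pos: [0.5928, -0.0633, 0.0645]
tool_rot: [-3.141, 0.005, -0.364]
contact_force: [-6.9, 4.0, 5.2]
opening: 0.0414
grip_force: 30.0
[ 1.30985348  0.89588982 -0.09658063] 0.31791144981980324
time: 4.87
tool_pos: [0.5929, -0.0633, 0.0645]
tool_rot: [-3.141, 0.005, -0.424]
contact_force: [-5.4, 5.4, 4.8]
opening: 0.0412
grip_force: 30.0
[ 1.2623636   0.77219074 -0.02929657] 0.3179625514894724
```

```bash
python3 -m jog '[[[-1,0,0,0,0.03],[-1,0,0,0,0.06],[-1,0,0,0,0.06]]]'; python3 -c "
from cell import robot
o=robot.observe();print(o['torque'],o['joint_efforts'][5])
import cv2;cv2.imwrite('pics/w3.png',robot.read_camera('top')[:,:,::-1])
import numpy as np
i=cv2.imread('pics/w3.png')[140:240,150:290];j=cv2.resize(robot.read_camera('wrist')[200:340,180:380,::-1],(560,392))
i=cv2.resize(i,(560,400));cv2.imwrite('pics/c3.png',cv2.resize(np.vstack([i,j]),None,fx=.75,fy=.75))"
```

```text
time: 5.12
tool_pos: [0.5929, -0.0632, 0.0645]
tool_rot: [-3.141, 0.005, -0.484]
contact_force: [-5.8, 4.6, 4.7]
opening: 0.0416
grip_force: 30.0
[ 1.30899391  0.73705477 -0.0654052 ] 0.31782503239810467
```

View pics/c3.png

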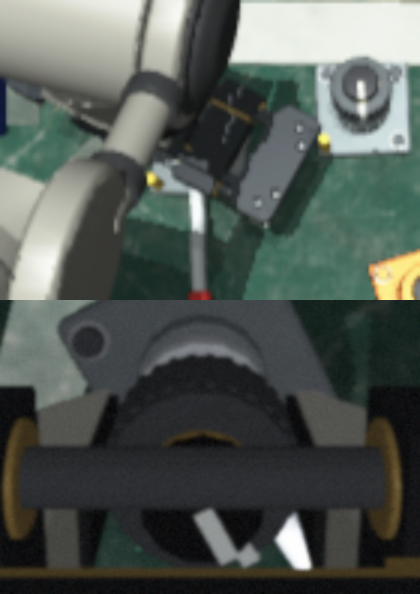

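Lower half: the stripe (247,555) is still just counter-clockwise of the plug line (200,512)-(232,560), so there is a little more to turn.

```bash
python3 -m jog '[[[-1,0,0,0,0.03],[-1,0,0,0,0.06],[-1,0,0,0,0.06]]]'; python3 -c "
from cell import robot
o=robot.observe();print(o['torque'],o['joint_efforts'][5])"
python3 -m jog '[[[-1,0,0,0,0.03],[-1,0,0,0,0.06],[-1,0,0,0,0.06]]]'; python3 -c "
from cell import robot
o=robot.observe();print(o['torque'],o['joint_efforts'][5])
import cv2
j=cv2.resize(robot.read_camera('wrist')[255:340,220:340,::-1],(600,425));cv2.imwrite('pics/c4.png',j)"
```

```text
time: 5.47
tool_pos: [0.5929, -0.0632, 0.0645]
tool_rot: [-3.141, 0.005, -0.544]
contact_force: [-6.2, 5.6, 4.8]
opening: 0.0415
grip_force: 30.0
[ 1.30153473  0.72572752 -0.11521458] 0.3187479916960001
time: 5.72
tool_pos: [0.5937, -0.0638, 0.0645]
tool_rot: [3.141, 0.003, -0.602]
contact_force: [-4.4, 4.0, 2.1]
opening: 0.0414
grip_force: 30.0
[0.80010774 0.54649202 0.36813502] 0.7699462585151196
```

Effort jumped from 0.32 to 0.77, so this is the stop. I'll push slightly more and look.

```bash
python3 -m jog '[[[-1,0,0,0,0.03],[-1,0,0,0,0.03],[-1,0,0,0,0.03]]]'; python3 -c "
from cell import robot
o=robot.observe();print(o['torque'],o['joint_efforts'][5])
import cv2
j=cv2.resize(robot.read_camera('wrist')[255:340,220:340,::-1],(600,425));cv2.imwrite('pics/c5.png',j)"
```

```text
time: 6.02
tool_pos: [0.5941, -0.0642, 0.0644]
tool_rot: [3.141, 0.002, -0.631]
contact_force: [-3.6, 4.1, -0.1]
opening: 0.042
grip_force: 30.0
[0.89512062 0.46520219 0.44259111] 0.47140980139374733
```

View pics/c5.png

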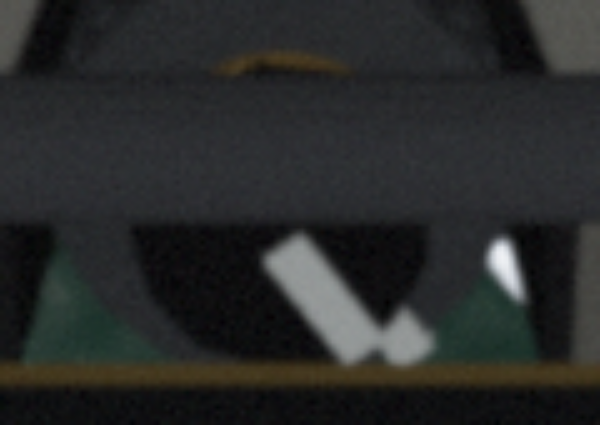

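Run:
```python
from h import *
q=lambda u,v,z:ray('wrist',(220+u/5,255+v/5),z)
l1,l2,s=q(283,240,.096),q(360,350,.096),q(405,335,.086)
f=lambda v:np.arctan2(v[1],v[0]);print(l1,l2,s,f(l2-l1),f(s-l1),f(s-np.array([.594,-.064,0])),f(l2-np.array([.594,-.064,0])))
s0=q(385,345,.086);s1=q(425,320,.086);print(f(s1-s0))
```

```text
[ 0.59316036 -0.06298541  0.096     ] [ 0.58114183 -0.06216442  0.096     ] [ 0.5743125  -0.06289506  0.086     ] 3.0733882979421416 3.1367987579881955 3.0855274778252437 2.99979513527319
-1.5800396146561286
```

Line direction is 3.07 rad and stripe direction about 3.09, so the nut is home. I'll open and lift.

```bash
python3 -m jog '[[[0,0,0,0,0],[1,0,0,0,0],[1,0,0,0,0],[1,0,0,0,0],[1,0,0,0,0]]]'
python3 -m jog '[[[1,0,0,-0.03,0],[1,0,0,-0.07,0],[1,0,0,-0.11,0],[1,0,0,-0.11,0]]]'
python3 -m jog '[[[1,-0.03,0,0,-0.1],[1,-0.07,0,0,-0.2],[1,-0.11,0,0,-0.33],[1,-0.11,0,0,-0.33],[1,-0.11,0,0,-0.33]]]'
python3 - <<'E'
from h import *
o=robot.observe();print(o['tool_pos'],o['tool_rot'])
w=robot.read_camera('wrist')[:,:,::-1];t=robot.read_camera('top')[:,:,::-1]
cv2.imwrite('pics/w6.png',w)
cv2.imwrite('pics/t6.png',t)
E
```

```text
time: 6.48
tool_pos: [0.595, -0.0653, 0.0648]
tool_rot: [-3.142, -0.001, -0.633]
contact_force: [0.1, -0.2, -0.1]
opening: 0.068
grip_force: 0.0
time: 6.82
tool_pos: [0.5988, -0.066, 0.1833]
tool_rot: [-3.136, -0.014, -0.632]
contact_force: [1.7, -0.2, 0.5]
opening: 0.0909
grip_force: 0.0
time: 7.23
tool_pos: [0.5049, 0.001, 0.175]
tool_rot: [3.141, -0.0, -0.301]
contact_force: [0.7, 0.2, 0.6]
opening: 0.0916
grip_force: 0.0
[0.50485389 0.00102547 0.17504446] [ 3.14145596e+00 -2.34511026e-04 -3.00792924e-01]
```

View pics/w6.png

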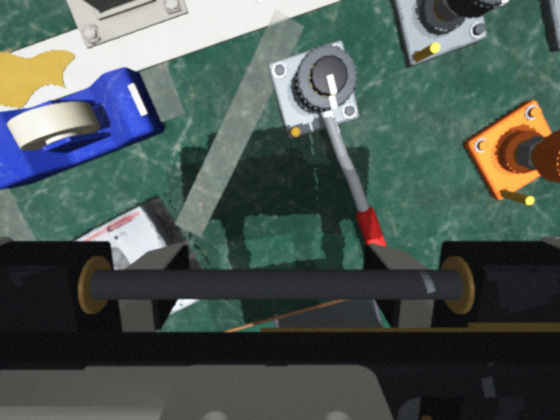

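Wrist: stripe and plug line are now one line (332,80)-(331,112). The sleeve's inner end is at (368,212) and the pin top at (295,132).

Run:
```python
from h import *
o=robot.observe()
e=ray('wrist',(368,212),.057);p=ray('wrist',(295,132),.046);print('inner end',e,'pin',p,'nut',ray('wrist',(326,78),.086))
Rm=R.from_euler('xyz',o['tool_rot']).inv()
a=np.array([.594,-.064]);
for r,off in((.145,0),(.145,-.045)):
  d=(e[:2]-a)/np.linalg.norm(e[:2]-a); n=np.array([d[1],-d[0]]) # clockwise tangent
  g=a+d*r+n*off; print(np.linalg.norm(e[:2]-a),d,n,g,Rm.apply(np.array([*g,.043])-o['tool_pos']))
print(R.from_euler('xyz',o['tool_rot']).as_matrix())
```

```text
inner end [ 0.48376279 -0.07534241  0.057     ] pin [ 0.56625109 -0.03499112  0.046     ] nut [ 0.59523087 -0.06358059  0.086     ]
0.11081918970841201 [-0.99474839 -0.10235057] [-0.10235057  0.99474839] [ 0.44976148 -0.07884083] [-0.03170433  0.09209329  0.132188  ]
0.11081918970841201 [-0.99474839 -0.10235057] [-0.10235057  0.99474839] [ 0.45436726 -0.12360451] [-0.01393774  0.13343754  0.1322293 ]
[[ 9.54342495e-01 -2.98705089e-01  2.38162965e-03]
 [-2.98704328e-01 -9.54345464e-01 -6.77662363e-04]
 [ 2.47531865e-03 -6.46810937e-05 -9.99996934e-01]]
```

```bash
python3 -m jog '[[[-1,-0.005,0.038,0,0],[-1,-0.01,0.076,0,0],[-1,-0.015,0.114,0,0],[-1,-0.018,0.138,0,0],[-1,-0.018,0.138,0,0]]]' 10
python3 -m jog '[[[-1,0,0,0.03,0],[-1,0,0,0.07,0],[-1,0,0,0.1,0],[-1,0,0,0.125,0],[-1,0,0,0.125,0]]]'
python3 -c "
from cell import robot
o=robot.observe();print(o['torque'],o['contact_force'])"
```

```text
time: 7.75
tool_pos: [0.4475, -0.1311, 0.1748]
tool_rot: [3.14, -0.001, -0.308]
contact_force: [1.1, -0.2, -0.5]
opening: 0.0631
grip_force: 0.0
time: 8.17
tool_pos: [0.4461, -0.1258, 0.0456]
tool_rot: [-3.141, 0.007, -0.304]
contact_force: [-0.7, 0.2, -0.2]
opening: 0.0299
grip_force: 0.0
[ 0.10554533  0.12386257 -0.00741461] [-0.68105435  0.20681199 -0.17811344]
```

```bash
python3 -m jog '[[[-1,-0.006,-0.008,0,0],[-1,-0.012,-0.016,0,0],[-1,-0.017,-0.024,0,0],[-1,-0.021,-0.032,0,0],[-1,-0.024,-0.039,0,0]]]'
python3 -m jog '[[[-1,-0.003,-0.01,0,0],[-1,-0.006,-0.02,0,0],[-1,-0.009,-0.03,0,0],[-1,-0.012,-0.04,0,0],[-1,-0.012,-0.045,0,0]]]'
python3 -m jog '[[[-1,0,-0.008,0,0],[-1,0,-0.016,0,0],[-1,0,-0.016,0,0]]]'
python3 -c "
from cell import robot
import cv2
o=robot.observe();print(o['torque'],o['contact_force'])
cv2.imwrite('pics/t7.png',robot.read_camera('top')[:,:,::-1])"
```

```text
time: 8.58
tool_pos: [0.4372, -0.081, 0.0511]
tool_rot: [3.141, -0.003, -0.302]
contact_force: [1.4, -1.6, 0.3]
opening: 0.001
grip_force: 0.8
time: 9.0
tool_pos: [0.4379, -0.0338, 0.0496]
tool_rot: [3.142, 0.001, -0.301]
contact_force: [-2.3, -1.4, 1.1]
opening: 0.0007
grip_force: 0.9
time: 9.25
tool_pos: [0.4434, -0.0189, 0.0496]
tool_rot: [-3.141, 0.0, -0.301]
contact_force: [0.1, 0.2, 0.0]
opening: 0.0007
grip_force: 0.0
[0.12020689 0.07639963 0.02636187] [0.13811571 0.22062829 0.03085739]
```

```bash
python3 -m jog '[[[-1,0.001,-0.008,0,0],[-1,0.001,-0.008,0,0]]]'
python3 -m jog '[[[-1,0.001,-0.008,0,0],[-1,0.001,-0.008,0,0]]]'
python3 -m jog '[[[-1,0.001,-0.006,0,0],[-1,0.001,-0.006,0,0]]]'
python3 -c "
from cell import robot
import cv2
i=robot.read_camera('top')[:,:,::-1];cv2.imwrite('pics/t7.png',i)
j=robot.read_camera('side')[:,:,::-1];import numpy as np
cv2.imwrite('pics/c7.png',np.hstack([cv2.resize(i[150:280,140:270],(390,390)),cv2.resize(j[140:270,200:330],(390,390))]))"
```

```text
time: 9.47
tool_pos: [0.4466, -0.0122, 0.0495]
tool_rot: [-3.142, 0.0, -0.302]
contact_force: [-1.3, -0.0, 0.2]
opening: 0.0006
grip_force: 0.2
time: 9.63
tool_pos: [0.4501, -0.005, 0.0496]
tool_rot: [3.141, -0.0, -0.302]
contact_force: [-0.6, -2.8, -1.1]
opening: 0.0007
grip_force: 1.1
time: 9.8
tool_pos: [0.451, -0.0033, 0.0495]
tool_rot: [3.135, 0.002, -0.299]
contact_force: [-9.6, -28.7, 3.2]
opening: 0.0007
grip_force: 14.4
```

View pics/c7.png

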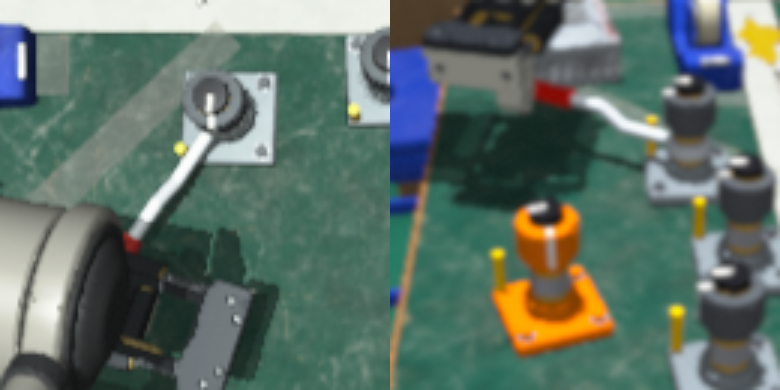

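The spanner is against the stop: force rose to 30 N, and the shank angle of about -3.73 rad equals the one expected for contact with the pin. I'll back away and lift.

```bash
python3 -m jog '[[[-1,0,0.01,0,0],[-1,0,0.025,0,0],[-1,0,0.025,0,0]]]'
python3 -m jog '[[[-1,0,0,-0.03,0],[-1,0,0,-0.07,0],[-1,0,0,-0.11,0],[-1,0,0,-0.14,0],[-1,0,0,-0.14,0]]]'
python3 -m jog '[[[-1,-0.01,0.04,0,0],[-1,-0.02,0.08,0,0],[-1,-0.03,0.12,0,0],[-1,-0.03,0.15,0,0],[-1,-0.03,0.15,0,0]]]'
python3 -c "
from cell import robot
import cv2
i=robot.read_camera('top')[:,:,::-1]
cv2.imwrite('pics/c8.png',cv2.resize(i[140:270,140:350],None,fx=3.8,fy=3.8,interpolation=2))"
```

```text
time: 10.15
tool_pos: [0.4449, -0.0251, 0.0497]
tool_rot: [3.142, -0.0, -0.304]
contact_force: [0.4, -0.3, -0.2]
opening: 0.0007
grip_force: 0.0
time: 10.57
tool_pos: [0.4486, -0.0239, 0.1957]
tool_rot: [-3.14, -0.012, -0.302]
contact_force: [1.1, -0.1, 0.1]
opening: 0.0004
grip_force: 0.0
time: 10.98
tool_pos: [0.3708, -0.1617, 0.1897]
tool_rot: [3.14, -0.001, -0.307]
contact_force: [0.4, 0.2, 0.3]
opening: 0.0001
grip_force: 0.0
```

View pics/c8.png

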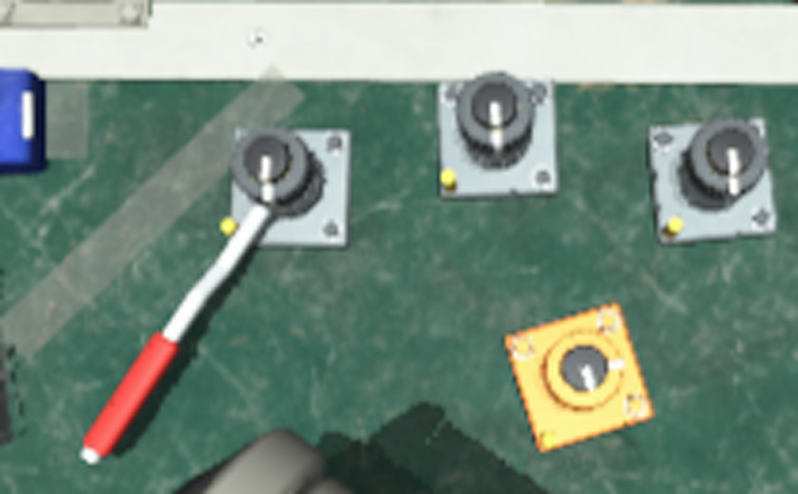

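The spanner rests at the pin (228,226). All three grey nuts have stripe and line aligned, and the arm is clear.

```bash
python3 -c "
from cell import robot
print(robot.hand_in())"
```

```text
the job is handed in; nothing more can be done
None
```

The loose coupling nut is turned fully home with its stripe on the plug line, the spanner is swung home against the yellow pin, the other couplings were not touched, and the job was handed in at about 11 s with the arm clear.

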